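Load the tape roll on its stand and lock it with the snap hook

ROBOT

A 6-joint arm with a two-finger parallel gripper is mounted at the origin on the work surface. World frame = base frame: x ahead of the robot, y to its left, z up, the work surface at z = 0. Lengths are in mm, angles in rad, forces in N, time in s.
With the tool pointing down it reaches from about 400 to 925 mm from the base axis. Payload 12.5 kg.
Tool frame: the origin (TCP) lies between the finger pads; the fingertips stand 25 mm ahead of it and the grasp point (between the pads) lies 6 mm ahead of it; z points along the fingers, y is the line along which they close (so a half turn about z gives the same grasp; the last joint's range is limited). The gripper opens to 95 mm and grips with 3 to 60 N. Pads are 20 mm wide; open, the fingers measure 119 mm over their backs; the gripper's body (75 mm by 180 mm) begins 59 mm behind the grasp point.
Start: joints at [-1.218, 0.491, 1.559, -0, 1.092, -0.106], TCP at [276.819, -560.371, 239.661] pointing down, gripper open.
Joint ranges: [-3.1, 3.1], [-0.84, 2.19], [0.05, 2.79], [-1.13, 4.28], [0.06, 2.93], [-2.69, 2.69]. Speed limits (rad/s): [2.22, 2.22, 2.79, 3.14, 3.14, 3.14].

INTERFACE

Orientations are given as [roll, pitch, yaw] about the fixed x, y, z axes, in that order (R = Rz(yaw) Ry(pitch) Rx(roll)).
In Python, from cell import state, read_camera, job_done, cut_out gives the robot as it stands. The module is installed in compiled form; this text tells all that it offers.
- The arm moves only by the tool jog_arm, never from a script. Its argument "motion" is a list of rows, each a list of 2 entries, a list of its own where there are three numbers: the shift along the tool's x, y, z in mm, then the turn about the tool's z in rad. A call has 1 to 5 rows; each row is the pose to reach, as a shift and turn from the pose commanded when the call began, along the tool's axes at that moment; what a row does not reach only later rows make up. A row lasts 1/10 s, in which the tool goes at most 50 mm and 8.59 degrees, less where a joint would pass 70% of its speed; a pose out of reach is approached as far as the arm can. A call with a gripper value outside its range is refused whole. "grip" is the closure, from 0 (fully open) to 1 (shut), set as the call begins (left out, the last holds). The fingers move at their own pace and stop on an object; the grip force is fixed at half the most. Time passes only in rows, so rows that repeat a pose let the fingers close. It gives the time, the measured TCP pose, the force, the opening and the grip force at its end, in the units of the state.
- state(): the state, without advancing time (a new reading comes with each control period).
- read_camera(name): name is "scene" or "top" or "wrist"; returns a dict with "img" (400x640x3 uint8, blue, green, red), "vertical_fov" (degrees; the focal length in pixels is half the picture's height over the tangent of half this angle, whatever the lens; pixels are square), "cx", "cy" (the principal point, pixels), "extrinsics" (4x4, takes a point from camera to world coordinates). Camera axes: x right, y up, looking along -z (the intrinsics and any distortion apply to the point x, -y, -z); pixel columns grow to the right and rows downward; lengths in mm; the calibration is good to about 2 mm. A picture is of the moment at which its call begins. There is no depth.
- job_done(): hands the job in; it is judged then, once.
Trained networks look in a picture, given as the dict that the camera call returned (one of the last four; its "shot" number tells which), for a name from the list of things; names that differ only in an ending like _2 or _b are one class to them, and where a whole thing is asked for, a point or a joint stands for the part that bears it (a point fixed in the world has none). Each returns a list of dicts, best first, with "p" (0 to 1); they miss things now and then, are a little off and sometimes report something else, mostly with a low value. They report only what shows in the picture. A call takes as long as a camera call. They do not tell look-alikes from the thing itself.
- cut_out(name, picture): "region" (400x640 bool, what is visible of it) and "box" ([left, top, right, bottom] in pixels, round what is visible of it).
The state is a dict: "t": time; "joints": joint angles; "qvel": joint speeds; "tau": joint torques, N m; "eef_pos": TCP position; "tcp_rot": TCP orientation; "ft_force": force on the tool from outside, world axes, zero at the start; "moment": the same for the moment, N m; "opening": opening from 0.0 (shut) to 1.0 (fully open); "grip_force": force on a finger pad.
Only numpy, scipy, OpenCV 4.12 (cv2) and the standard library are available. Lean on these libraries where they do the work, as an engineer would, in place of code of your own. Each camera call takes 0.05 s, during which the arm holds its last target. There are 200 camera calls.

TASK

Put the large-bored tape roll over the upright eye of the stand until it lies fully home on the base. Then, from the robot's side and above the roll, press the gate of the snap hook against one leg of the eye until the leg is right at the back of the hook and the gate has sprung shut, and tug the hook straight back with about 12 to 16 N for a second so that the shut gate is felt to hold. Finally push it fully on again and let go, leaving it so; never force hook and stand with more than 20 N, and leave the other things where they are.

Things in the scene. Friction and masses are not known exactly. Their poses are not given: they have to be found in the camera images.
- stand: Fixed tape stand on the mat (mat top z = 0.003). Disc base, diameter 100, 12 mm thick; round boss, diameter 48 up to 18 mm, tapering to 38 at 24 mm. In it an upright eye: a closed loop of 7 mm bar parallel to y-z, legs at y = +-13 mm, top at 104.5 mm. The eye is clamped in a slot, anywhere from x = -15 to +15 mm: not reported, look or feel. Origin: underside centre; x within 30 deg of ahead.
- roll: Roll of brown tape lying flat: ring of outer diameter 70 mm, bore 52 mm, 30 mm high, about 70 g. Passes over the eye, wherever that is clamped, and drops round the stand's boss; seated, its underside is 12 mm and its top 42 mm above the stand's underside. Origin: centre of the underside; z up.
- hook: Snap hook lying flat, 92 x 35 mm, 100 g. Origin: underside, below the middle of its upright black grip (34 in x, 14 in y, 32 mm high). x points to the mouth, z up. Ahead of the grip a flat steel U, z = 0 to 8 mm, opens forward: back wall's inner face at x = 25 mm, arms' inner faces y = +-10.5, outer +-17.5, ends x = 73 mm. The gate (4 mm bar) closes the mouth at x = 69 to 73 mm.
- hook_mouth (a point): Middle of the mouth on the shut gate: x = 71, y = 0, z = 4 mm in the hook's frame. Axes as the hook. A leg can enter with its axis between about y = -6 and +4 mm of the hook. The gate shuts behind it only once its axis is deeper than x = 46 mm; it meets the back wall at x = 28.5 mm.
- hook_gate (a joint): Angle of the sprung gate: 0 shut, grows as it swings inwards (it cannot swing out), stop at 1.5 rad. Hinge at x = 71, y = +13 mm in the hook's frame, axis along z; the gate is 23 mm long and reaches to y = -10 mm. Pressing a leg through takes 2 to 4 N and pushes the leg towards the -y arm.
- small_roll: Bystander: white paper tape roll, outer diameter 52 mm, bore only 24 mm, 19 mm high; does not fit the eye. Origin: centre of the underside.
- punch_a: Bystander: grey craft punch, diameter 50 mm, 67 mm high. Origin: centre of the underside.
- punch_b: Bystander: a second punch like punch_a.
- ink_pad: Bystander: flat black ink pad, 50 x 75 x 18 mm. Origin: centre of the underside.
- stamp_block: Bystander: light wooden stamp block, 45 x 60 x 22 mm. Origin: centre of the underside.
- bead_dish: Bystander: white dish, diameter 70 mm, 25 mm high. Origin: centre of the underside.
- mouse: Bystander: black computer mouse, diameter 60 mm, 33 mm high. Origin: centre of the underside.
Things that resemble listed ones, but are neither listed nor needed, are in the scene too. Leave any blue look-alike of the hook alone.

How it is judged (in metres and radians):
On the way, in this order (a step that is already met when the one before it is completed fails the run):
1. the large-bored roll lies fully home on the stand's base (z of roll in the frame of stand between 0.009 and 0.0145 m and horizontal distance between roll and stand below 0.005 m), for 0.2 s.
2. the hook is on a leg of the eye and the gate has sprung shut behind it (x of hook in the frame of stand between -0.058 and -0.008 m and (y of hook in the frame of stand between 0.003 and 0.023 m or y of hook in the frame of stand between -0.023 and -0.003 m) and z of hook in the frame of stand between 0.025 and 0.085 m and angle between the x axis of hook and the x axis of stand, either way round below 0.6 rad and value of joint hook_gate below 0.15 rad), for 0.1 s.
3. the hook is tugged back: more than 10 N between hook and stand with the gate shut and the hook drawn back (x of hook in the frame of stand between -0.084 and -0.046 m and (y of hook in the frame of stand between 0.003 and 0.023 m or y of hook in the frame of stand between -0.023 and -0.003 m) and z of hook in the frame of stand between 0.025 and 0.085 m and angle between the x axis of hook and the x axis of stand, either way round below 0.6 rad and value of joint hook_gate below 0.15 rad and contact force between hook and stand above 10 N), for 0.4 s.
At the end, for the whole second after the job is handed in: Roll home on the base (underside 9 to 14.5 mm above the stand's, 5 mm of its axis); hook pushed on to a leg above it: origin 8 to 58 mm towards the robot, 3 to 23 mm aside, 25 to 85 mm up from the stand's origin, within 0.6 rad of its x; gate under 0.15 rad; both at rest (20 mm/s) (all of step 1 and all of step 2 and linear speed of each of hook, roll below 0.02 m/s); the robot touches nothing.
It fails at once if the hook is forced against the stand with more than 20 N (contact force between hook and stand above 20 N).
It fails at once if a bystander is moved by more than 30 mm (distance of any of small_roll, punch_a, punch_b, ink_pad, stamp_block, bead_dish, mouse from where it was at the start of the episode above 0.03 m).
It also fails if it takes over 64 s, if anything falls off the work surface, if the arm or the gripper's body presses on something with over 40 N, if the wrist force passes 120 N, or if a joint passes its speed limit or range.

## Working session

There is one attempt and no reset: what is moved stays moved. The work goes in short steps, Python scripts to look and compute and a tool call to move; the robot and the scene stay as the last step left them, time stands still between calls to the robot, and variables do not carry over. Pictures are saved under pics/ and viewed, at most 10 in all, crops included, and the job is handed in when it is done.

Besides the shell and the picture viewer there is one more tool, called after ">>>" by a JSON object that holds its "method" and its "body". jog_arm: Moves the arm, as the interface text tells. Its arguments: {"type":"object","properties":{"motion":{"type":"array"},"grip":{"type":"number"}},"required":["motion"]}

```bash
mkdir -p pics; cat > h.py <<'E'
import numpy as np, cv2
from cell import state, read_camera, job_done, cut_out
def ray(P,u,v):
    f=200/np.tan(np.radians(P["vertical_fov"])/2)
    E=np.array(P["extrinsics"]); d=E[:3,:3]@np.array([(u-P["cx"])/f,-(v-P["cy"])/f,-1]); return E[:3,3],d
def at(P,u,v,z):
    o,d=ray(P,u,v); return o+d*(z-o[2])/d[2]
def proj(P,X):
    f=200/np.tan(np.radians(P["vertical_fov"])/2)
    E=np.array(P["extrinsics"]); c=E[:3,:3].T@(np.array(X,float)-E[:3,3]); return P["cx"]+f*c[0]/-c[2],P["cy"]-f*c[1]/-c[2]
E
python3 - <<'E'
from h import *
print(state())
for n in ("top","scene"):
    P=read_camera(n); cv2.imwrite(f"pics/{n}1.png",P["img"]); print(n,[k for k in P],P["vertical_fov"],P["cx"],P["cy"],np.round(P["extrinsics"],3).tolist())
    for k in ("stand","roll","hook","small_roll","punch_a","ink_pad","stamp_block","bead_dish","mouse"):
        for r in cut_out(k,P):
            b=r["box"]; m=np.argwhere(r["region"]).mean(0)[::-1]
            print(k,round(r["p"],2),np.round(b).tolist(),np.round(at(P,*m,20)[:2]))
E
```

```text
{'t': 0.0, 'joints': array([-1.21763605e+00,  4.91552773e-01,  1.55947471e+00, -3.09242343e-05,
        1.09166896e+00, -1.05586630e-01]), 'qvel': array([-0.00011883,  0.00036903, -0.00012562,  0.00189592,  0.00017888,
        0.00109609]), 'tau': array([ 1.45259943e-03, -6.12640285e+01, -2.58178389e+01,  6.92936755e-02,
        4.82657435e-02, -1.18282214e-04]), 'eef_pos': array([ 276.71026164, -560.16022684,  239.05724508]), 'tcp_rot': array([-3.14049212e+00, -8.90550008e-05,  4.58761132e-01]), 'ft_force': array([ 0.27838495, -0.34926101, -0.21729039]), 'moment': array([ 0.03869021, -0.06154011,  0.00533535]), 'grip_force': 0.0, 'opening': 1.0015874688844961}
top ['img', 'vertical_fov', 'cx', 'cy', 'extrinsics', 'shot'] 57.00230456543843 318.7229293978973 203.45695743159575 [[-0.012, 0.989, -0.147, 389.631], [-1.0, -0.01, 0.017, 13.137], [0.015, 0.147, 0.989, 1003.917], [0.0, 0.0, 0.0, 1.0]]
stand 0.62 [319.0, 174.0, 357.0, 207.0] [577. -54.]
roll 0.59 [221.0, 210.0, 246.0, 240.0] [481. 231.]
hook 0.48 [460.0, 294.0, 476.0, 311.0] [ 273. -392.]
small_roll 0.61 [328.0, 237.0, 344.0,
[... 713 characters left out ...]
0.861, 0.508, 563.627], [0.0, 0.0, 0.0, 1.0]]
stand 0.65 [299.0, 195.0, 337.0, 242.0] [587. -58.]
roll 0.68 [336.0, 164.0, 362.0, 185.0] [488. 223.]
hook 0.86 [252.0, 238.0, 292.0, 271.0] [ 569. -217.]
hook 0.83 [104.0, 235.0, 130.0, 254.0] [ 272. -399.]
hook 0.59 [346.0, 251.0, 365.0, 284.0] [ 743. -132.]
small_roll 0.78 [259.0, 196.0, 279.0, 212.0] [423. -58.]
punch_a 0.82 [410.0, 196.0, 429.0, 225.0] [754. 169.]
ink_pad 0.75 [410.0, 189.0, 441.0, 202.0] [736. 260.]
stamp_block 0.97 [282.0, 302.0, 316.0, 335.0] [ 736. -308.]
stamp_block 0.17 [262.0, 197.0, 280.0, 213.0] [424. -58.]
bead_dish 0.76 [348.0, 144.0, 365.0, 158.0] [417. 384.]
mouse 0.65 [146.0, 254.0, 176.0, 280.0] [ 415. -381.]
```

View pics/top1.png

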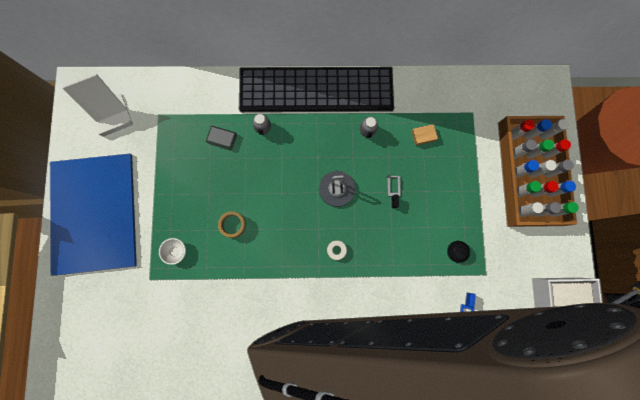

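View pics/scene1.png

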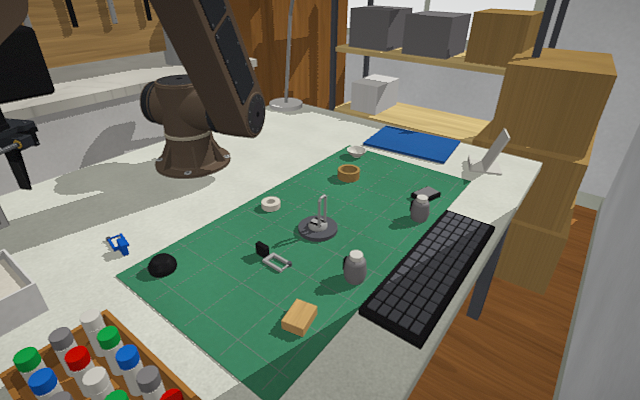

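The scene shows the hook candidates: the steel one with a black grip at top (395,190), and a blue look-alike at (470,303). The grey steel hook fits, because the blue one is to be left alone. The roll candidates are a brown ring at (231,225), which has the wide bore, and a white one at (337,250) with a small bore, so the brown one fits. I'll confirm both in one crop.

```bash
python3 - <<'E'
from h import *
P=read_camera("top"); c=P["img"][160:265,205:415]; cv2.imwrite("pics/crop1.png",cv2.resize(c,None,fx=3.8,fy=3.8,interpolation=cv2.INTER_CUBIC))
for u,v,z in [(231,225,18),(337,188,10),(337,250,20),(395,200,30),(394,186,7)]: print(at(P,u,v,z).round())
W=read_camera("wrist"); print(W["vertical_fov"],W["cx"],W["cy"],np.round(W["extrinsics"],3).tolist(),state()["eef_pos"])
E
```

```text
[480. 232.  18.]
[580. -54.  10.]
[411. -51.  20.]
[ 542. -208.   30.]
[ 585. -212.    7.]
62.83244430406121 321.45853808000305 199.76807057314667 [[0.444, 0.866, 0.231, 343.238], [-0.896, 0.429, 0.115, -527.878], [0.001, -0.258, 0.966, 384.448], [0.0, 0.0, 0.0, 1.0]] [ 276.82788081 -560.37763627  239.68680369]
```

View pics/crop1.png

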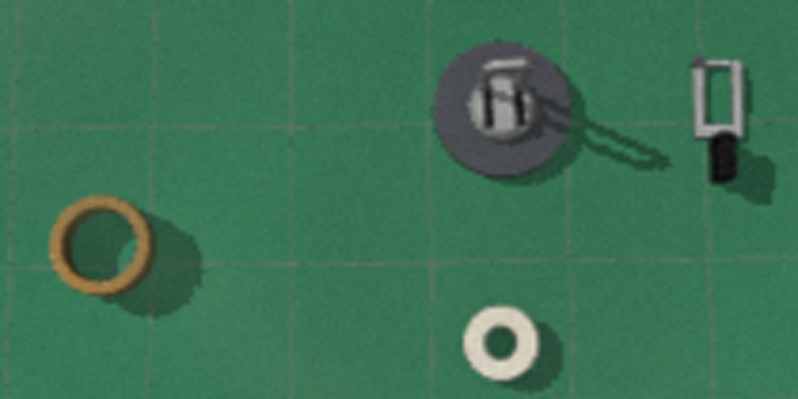

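The crop confirms it: brown wide ring at (100,245), steel U with black grip at (720,110), stand at (500,105). Next is a position with a wrist view of the stand and hook.

>>> {"method": "jog_arm", "body": {"motion": [[[44, -24, 0], 0.12], [[88, -48, 0], 0.24], [[132, -72, 0], 0.36], [[176, -96, 0], 0.459], [[220, -120, 0], 0.459]], "grip": 0}}

```text
t: 1.6
eef_pos: [421.4, -354.2, 239.8]
tcp_rot: [3.141, -0.0, -0.004]
ft_force: [0.6, 0.1, 0.2]
opening: 1.002
grip_force: 0.0
```

>>> {"method": "jog_arm", "body": {"motion": [[[25, -36, 0], 0], [[50, -72, 0], 0], [[75, -108, 0], 0], [[100, -144, 0], 0], [[125, -180, 0], 0]]}}

```text
t: 2.1
eef_pos: [546.5, -174.2, 239.8]
tcp_rot: [3.141, -0.0, -0.0]
ft_force: [-0.4, -0.4, 0.5]
opening: 0.996
grip_force: 0.0
```

>>> {"method": "jog_arm", "body": {"motion": [[[25, -36, 0], 0], [[50, -70, 0], 0], [[50, -70, 0], 0], [[50, -70, 0], 0]]}}

```text
t: 2.5
eef_pos: [595.8, -105.1, 239.4]
tcp_rot: [3.142, 0.0, 0.002]
ft_force: [-0.5, -0.4, 0.2]
opening: 0.999
grip_force: 0.0
```

```bash
python3 - <<'E'
from h import *
W=read_camera("wrist"); s=state(); print(s["t"],s["eef_pos"],s["tcp_rot"])
cv2.imwrite("pics/w1.png",W["img"]); np.savez("w1.npz",img=W["img"],E=W["extrinsics"])
for k in ("stand","hook","roll"):
    for r in cut_out(k,W): print(k,r["p"],r["box"])
for u,v in [(0,0),(639,0),(0,399),(320,200)]: print(at(W,u,v,3))
E
```

```text
2.55 [ 595.40154573 -105.92431694  239.48448393] [3.14145328e+00 3.83097787e-04 3.35391996e-04]
stand 0.69 [234.7, 145.8, 317.9, 230.1]
hook 0.67 [394.2, 155.3, 431.3, 238.3]
roll 0.59 [11.6, 233.5, 70.8, 263.6]
[780.90903398 228.18410116   3.        ]
[ 783.11699705 -433.69723717    3.        ]
[270.06852705 355.96640806   3.        ]
[ 567.52992988 -103.43485179    3.        ]
```

View pics/w1.png

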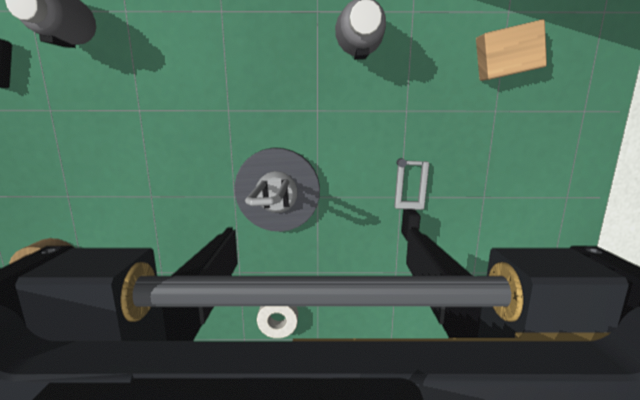

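The wrist picture shows the stand at (277,190), with the eye's foreshortened loop at (270,190). The hook is at (412,195) with its mouth up at (412,162).

```bash
cat >> h.py <<'E'
from scipy.optimize import least_squares
def circ(P,reg,z,r):
    c,_=cv2.findContours(reg.astype(np.uint8),cv2.RETR_EXTERNAL,cv2.CHAIN_APPROX_NONE)
    c=max(c,key=cv2.contourArea)[:,0]; X=np.array([at(P,u,v,z)[:2] for u,v in c])
    f=lambda p:np.hypot(*(X-p[:2]).T)-p[2]
    s=least_squares(f,[*X.mean(0),r],loss="soft_l1",f_scale=1); return s.x.round(1),np.median(abs(f(s.x))).round(2)
E
python3 - <<'E'
from h import *
W=read_camera("wrist")
r=cut_out("stand",W)[0]; print("stand",circ(W,r["region"],15,50))
T=read_camera("top")
for r in cut_out("roll",T)[:1]: print("roll",circ(T,r["region"],33,35),circ(T,r["region"],3,35))
for r in cut_out("stand",T)[:1]: print("standT",circ(T,r["region"],15,50))
I=W["img"]; a=cv2.resize(I[140:240,230:325],None,fx=5.5,fy=5.5,interpolation=cv2.INTER_CUBIC); b=cv2.resize(I[150:250,390:435],None,fx=5.5,fy=5.5,interpolation=cv2.INTER_CUBIC)
cv2.imwrite("pics/w2.png",np.hstack([a,b]))
E
```

```text
stand (array([582.1, -53.4,  49.5]), np.float64(0.45))
roll (array([480.7, 227.2,  35.3]), np.float64(0.77)) (array([483.5, 233.8,  36.4]), np.float64(0.79))
standT (array([586.5, -25.6,  26.8]), np.float64(5.8))
```

View pics/w2.png

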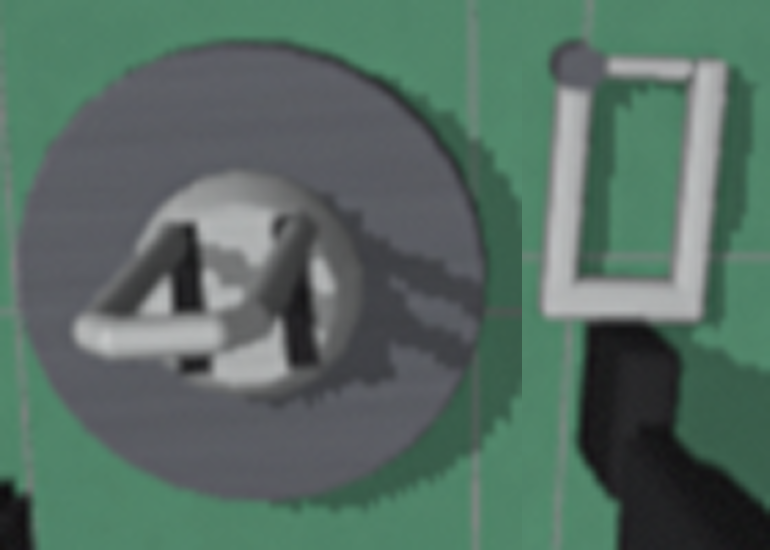

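```bash
python3 - <<'E'
from h import *
W=read_camera("wrist")
g=lambda x,y,z:at(W,230+x/5.5,140+y/5.5,z)[:2].round(1)
h=lambda x,y,z:at(W,390+(x-522)/5.5,150+y/5.5,z)[:2].round(1)
a,b,c,d=[g(*p,27) for p in [(182,225),(195,370),(285,215),(303,365)]]
print("slots",a,b,c,d,"mid",(a+b+c+d)/4,"yaws",np.arctan2(*(a-b)[::-1]),np.arctan2(*(c-d)[::-1]))
l,r=g(180,232,27),g(300,222,27); print("feet",l,r)
l2,r2=g(95,333,103),g(225,325,103);print("top",l2,r2,(l2+r2)/2)
p=[h(*q,11) for q in [(545,318),(702,318),(727,62),(578,62),(577,280),(675,280)]]; print("hook",p)
P=np.array(p); mid=(P[0]+P[1])/2; y=np.arctan2(*((P[2]-P[1])[::-1])); y2=np.arctan2(*((P[0]-P[1])[::-1]))-np.pi/2; print(mid,y,y2)
E
```

```text
slots [595.7 -41.4] [565.1 -42.7] [597.7 -62.3] [566.2 -65.1] mid [581.175 -52.875] yaws 0.04245812873427666 0.08865588186743738
feet [594.2 -41. ] [596.3 -65.3]
top [593.5 -40.3] [594.8 -61.4] [594.15 -50.85]
hook [array([ 559.8, -192.9]), array([ 559.8, -226.8]), array([ 615.3, -227.6]), array([ 615.3, -196.5]), array([ 568.3, -199.2]), array([ 568.3, -220.3])]
[ 559.8  -209.85] -0.014413416218885467 0.0
```

>>> {"method": "jog_arm", "body": {"motion": [[[-15, -47, 0], 0], [[-30, -94, 0], 0], [[-45, -141, 0], 0], [[-60, -188, 0], 0], [[-75, -235, 0], 0]]}}

```text
t: 3.5
eef_pos: [519.9, 130.7, 239.8]
tcp_rot: [-3.142, -0.0, -0.001]
ft_force: [1.1, -0.4, -0.2]
opening: 1.001
grip_force: 0.0
```

>>> {"method": "jog_arm", "body": {"motion": [[[-15, -47, 20], 0], [[-30, -94, 40], 0], [[-30, -98, 60], 0], [[-30, -98, 60], 0]]}}

```text
t: 3.9
eef_pos: [489.1, 228.3, 177.6]
tcp_rot: [3.14, 0.004, 0.003]
ft_force: [0.4, -0.5, 1.1]
opening: 1.0
grip_force: 0.0
```

```bash
python3 - <<'E'
from h import *
W=read_camera("wrist"); s=state(); print(s["t"],s["eef_pos"],s["tcp_rot"])
cv2.imwrite("pics/w3.png",W["img"])
for r in cut_out("roll",W): print(r["p"],r["box"],circ(W,r["region"],33,35))
m=cv2.inRange(W["img"],(20,70,110),(150,190,235)); hsv=cv2.cvtColor(W["img"],cv2.COLOR_BGR2HSV); k=(r["region"] if 0 else cut_out("roll",W)[0]["region"]).astype(np.uint8)
c,h=cv2.findContours(k,cv2.RETR_CCOMP,cv2.CHAIN_APPROX_NONE)
for i,q in enumerate(c):
    if len(q)>40:
        z=np.zeros(k.shape,bool); z=cv2.drawContours(np.zeros(k.shape,np.uint8),[q],-1,1,-1); print(h[0][i][3],circ(W,z,33,30))
E
```

```text
3.95 [490.20882702 227.36809235 178.98970881] [3.14071333e+00 2.00078071e-03 1.30914099e-03]
0.58 [282.5, 159.9, 354.4, 237.9] (array([486.5, 230.1,  34.7]), np.float64(0.64))
-1 (array([486.5, 230.1,  34.7]), np.float64(0.64))
0 (array([490.1, 230.2,  23.1]), np.float64(0.64))
```

View pics/w3.png

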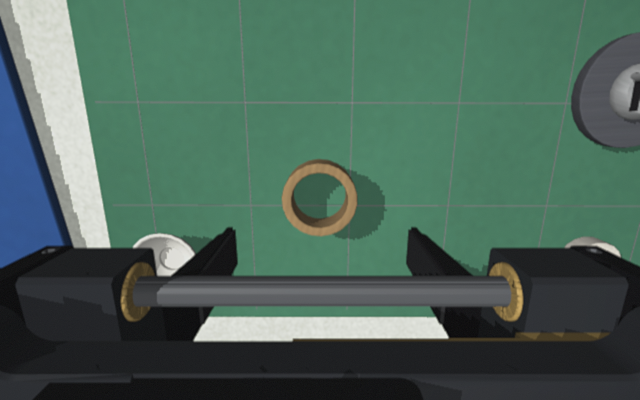

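```bash
cat >> h.py <<'E'
def fitcyl(P,box,r,z0,z1,x0):
    th=np.linspace(0,2*np.pi,120)
    def f(p):
        q=np.array([proj(P,(p[0]+r*np.cos(t),p[1]+r*np.sin(t),z)) for t in th for z in (z0,z1)])
        return np.r_[q.min(0),q.max(0)]-np.array(box)-np.array([0,0,.0,.0])
    s=least_squares(f,x0); return s.x.round(1),s.fun.round(1)
E
python3 - <<'E'
from h import *
W=read_camera("wrist"); 
for r in cut_out("roll",W)[:1]: print(fitcyl(W,r["box"],35,3,33,[484,230]))
W=read_camera("top"); 
for r in cut_out("roll",W)[:1]: print(r["box"],fitcyl(W,r["box"],35,3,33,[484,230]))
W=read_camera("scene"); 
for r in cut_out("roll",W)[:1]: print(r["box"],fitcyl(W,r["box"],35,3,33,[484,230]))
E
```

```text
(array([482.8, 230. ]), array([-1.6,  1.4,  1.6, -1.4]))
[227.6, 211.1, 246.4, 238.4] (array([480.7, 214.9]), array([-4.8,  0.1,  5. , -0.1]))
[336.5, 164.4, 360.3, 182.0] (array([487.3, 229. ]), array([ 0.6, -0.6, -0.6,  0.5]))
```

>>> {"method": "jog_arm", "body": {"motion": [[[-6, -2, 40], 0], [[-6, -2, 80], 0], [[-6, -2, 115], 0], [[-6, -2, 132], 0], [[-6, -2, 132], 0]]}}

```text
t: 4.85
eef_pos: [483.9, 228.6, 45.7]
tcp_rot: [3.14, 0.004, -0.001]
ft_force: [-0.1, 0.1, 0.1]
opening: 0.998
grip_force: 0.0
```

>>> {"method": "jog_arm", "body": {"motion": [[[0, 0, 0], 0], [[0, 0, 0], 0], [[0, 0, 0], 0], [[0, 0, 0], 0], [[0, 0, 0], 0]], "grip": 1}}

```text
t: 5.35
eef_pos: [485.1, 229.3, 48.6]
tcp_rot: [-3.141, -0.002, -0.0]
ft_force: [-0.2, -1.5, 7.5]
opening: 0.731
grip_force: 30.0
```

```bash
python3 - <<'E'
from h import *
s=state(); print(s["t"],s["eef_pos"],s["opening"],s["grip_force"])
W=read_camera("wrist"); cv2.imwrite("pics/w4.png",W["img"])
for r in cut_out("roll",W): print(r["p"],r["box"],circ(W,r["region"],33,35),fitcyl(W,r["box"],35,3,33,[484,230]))
E
```

```text
5.35 [485.1332664  229.26371357  48.59596531] 0.7307806849334967 30.00139629933983
0.87 [257.9, 182.9, 383.5, 313.9] (array([496.5, 229.5,  28.1]), np.float64(5.38)) (array([484.3, 229.8]), array([-3.1, -1.1,  3.1,  1.5]))
```

View pics/w4.png

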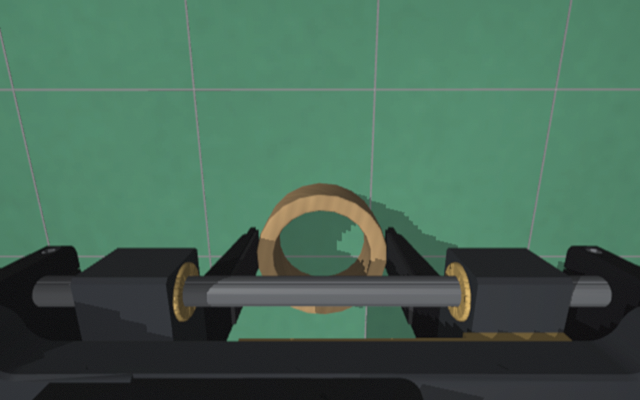

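The grasp is good: opening 0.731 (70 mm), roll centred within 1 mm. Next I lift it and carry it over the stand.

>>> {"method": "jog_arm", "body": {"motion": [[[0, 0, -30], 0], [[0, 0, -75], 0], [[10, 30, -120], 0], [[25, 70, -150], 0], [[42, 115, -150], 0]]}}

```text
t: 5.95
eef_pos: [526.5, 117.5, 201.5]
tcp_rot: [-3.141, -0.007, 0.002]
ft_force: [1.2, 0.7, -1.5]
opening: 0.733
grip_force: 30.0
```

>>> {"method": "jog_arm", "body": {"motion": [[[14, 42, 0], 0], [[28, 84, 0], 0], [[42, 126, 0], 0], [[56, 168, 0], 0], [[56, 168, 0], 0]]}}

```text
t: 6.45
eef_pos: [582.5, -54.7, 197.4]
tcp_rot: [3.141, -0.001, -0.004]
ft_force: [0.2, 0.4, -0.8]
opening: 0.733
grip_force: 30.0
```

```bash
python3 - <<'E'
from h import *
W=read_camera("wrist"); W=read_camera("wrist");s=state(); print(s["t"],s["eef_pos"],s["tcp_rot"],s["opening"],s["ft_force"])
cv2.imwrite("pics/w5.png",W["img"]);E=np.array(W["extrinsics"]); print(E[:3,3])
for k in ("roll","stand"):
  for r in cut_out(k,W): print(k,r["p"],r["box"])
for t in range(0,360,60): print(np.round(proj(W,(581.7+50*np.cos(np.radians(t)),-53+50*np.sin(np.radians(t)),15))))
E
```

```text
6.55 [581.06173174 -51.04760774 197.2496877 ] [-3.14144743e+00  3.76290156e-04 -2.13418254e-03] 0.7325540092674612 [-0.63760438  0.21475935 -0.66449485]
[655.43957255 -52.35888813 342.07096282]
roll 0.93 [258.2, 181.2, 385.5, 316.2]
roll 0.61 [275.9, 134.0, 372.0, 236.1]
stand 0.68 [276.1, 136.3, 370.3, 235.4]
[322. 137.]
[279. 163.]
[280. 211.]
[322. 233.]
[364. 210.]
[365. 163.]
```

View pics/w5.png

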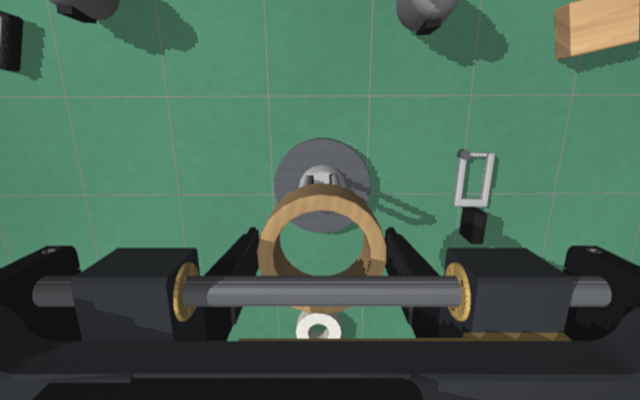

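```bash
python3 - <<'E'
from h import *
for i in range(5):
    s=state(); W=read_camera("wrist"); print(s["eef_pos"].round(1),[ (np.round(r["box"],1).tolist(),fitcyl(W,r["box"],50,3,15,[582,-53])) for r in cut_out("stand",W)[:1]])
E
```

```text
[580.9 -49.5 197.4] [([281.6, 136.6, 374.1, 234.3], (array([580.1, -56. ]), array([-2.6,  0.8,  2.6, -0.7])))]
[581.  -49.1 197.5] [([277.6, 135.2, 372.2, 235.0], (array([580.7, -52.6]), array([-1.6,  1.7,  1.6, -1.8])))]
[581.2 -49.3 197.5] [([278.5, 134.7, 376.6, 235.4], (array([581. , -55.5]), array([ 0.2,  2.1, -0.2, -2.3])))]
[581.3 -49.6 197.5] [([280.8, 137.9, 370.8, 233.4], (array([580.2, -54. ]), array([-3.8, -0.2,  3.8,  0.5])))]
[581.3 -49.9 197.4] []
```

>>> {"method": "jog_arm", "body": {"motion": [[[0, 0, 0], 0], [[0, 0, 20], 0], [[0, 0, 20], 0], [[0, 0, 20], 0]]}}

```text
t: 7.55
eef_pos: [581.3, -50.3, 177.4]
tcp_rot: [-3.142, 0.001, -0.0]
ft_force: [0.6, 0.4, -0.4]
opening: 0.739
grip_force: 30.0
```

```bash
python3 - <<'E'
from h import *
for i in range(6):
    s=state(); W=read_camera("wrist"); print(s["t"],s["eef_pos"].round(1),[ fitcyl(W,r["box"],50,3,15,[582,-53]) for r in cut_out("stand",W)[:1]])
E
```

```text
7.55 [581.3 -50.3 177.4] [(array([581.5, -52.9]), array([-3. , -0.2,  3. ,  0.4]))]
7.65 [581.6 -50.4 178. ] [(array([580.6, -55.1]), array([-2.1,  0.9,  2.1, -0.8]))]
7.75 [581.5 -50.4 178. ] [(array([581.9, -55.3]), array([-1.8,  0.9,  1.8, -0.9]))]
7.85 [581.4 -50.3 177.8] [(array([581.1, -53.2]), array([-0.1, -0.2,  0.1,  0.2]))]
7.95 [581.4 -50.3 177.6] [(array([581. , -53.3]), array([-0.2,  0.7,  0.2, -0.8]))]
8.05 [581.3 -50.3 177.5] [(array([582. , -54.9]), array([ 0.2,  1. , -0.2, -1.1]))]
```

>>> {"method": "jog_arm", "body": {"motion": [[[0, 3, 0], 0], [[0, 3, 15], 0], [[0, 3, 30], 0], [[0, 3, 45], 0], [[0, 3, 45], 0]]}}

```text
t: 8.65
eef_pos: [580.5, -53.4, 130.7]
tcp_rot: [-3.141, 0.003, -0.0]
ft_force: [-0.5, 0.1, -0.4]
opening: 0.732
grip_force: 30.0
```

>>> {"method": "jog_arm", "body": {"motion": [[[0, 0, 15], 0], [[0, 0, 30], 0], [[0, 0, 40], 0], [[0, 0, 48], 0], [[0, 0, 48], 0]]}}

```text
t: 9.15
eef_pos: [581.1, -53.4, 83.8]
tcp_rot: [-3.141, 0.001, -0.0]
ft_force: [0.9, -0.5, -0.2]
opening: 0.729
grip_force: 30.0
```

>>> {"method": "jog_arm", "body": {"motion": [[[0, 0, 6], 0], [[0, 0, 12], 0], [[0, 0, 16], 0], [[0, 0, 20], 0], [[0, 0, 22], 0]]}}

```text
t: 9.65
eef_pos: [581.2, -53.3, 61.9]
tcp_rot: [3.142, 0.0, -0.0]
ft_force: [0.1, 0.9, -0.6]
opening: 0.734
grip_force: 30.0
```

>>> {"method": "jog_arm", "body": {"motion": [[[0, 0, 0], 0], [[0, 0, 0], 0], [[0, 0, 0], 0]]}}

```text
t: 9.95
eef_pos: [581.4, -53.4, 62.5]
tcp_rot: [3.141, -0.0, -0.0]
ft_force: [0.5, -0.7, -0.9]
opening: 0.734
grip_force: 30.0
```

>>> {"method": "jog_arm", "body": {"motion": [[[0, 0, 0], 0], [[0, 0, 0], 0], [[0, 0, 0], 0], [[0, 0, 0], 0], [[0, 0, -10], 0]], "grip": 0}}

```text
t: 10.45
eef_pos: [580.8, -53.2, 71.7]
tcp_rot: [-3.141, 0.002, -0.0]
ft_force: [-0.4, -0.8, 0.0]
opening: 0.996
grip_force: 0.0
```

>>> {"method": "jog_arm", "body": {"motion": [[[0, 0, -45], 0], [[0, 0, -90], 0], [[0, 30, -115], 0], [[5, 45, -115], 0], [[5, 45, -115], 0]]}}

```text
t: 10.95
eef_pos: [586.7, -100.0, 188.1]
tcp_rot: [3.141, -0.002, -0.002]
ft_force: [-0.1, 0.3, -0.5]
opening: 1.001
grip_force: 0.0
```

```bash
python3 - <<'E'
from h import *
for i in range(3): W=read_camera("wrist")
s=state(); print(s["t"],s["eef_pos"],s["opening"])
for r in cut_out("roll",W): print(r["p"],r["box"],fitcyl(W,r["box"],35,15,45,[582,-53]))
for r in cut_out("hook",W): print("hook",r["p"],r["box"])
I=W["img"]; a=cv2.resize(I[130:270,210:490],None,fx=2.8,fy=2.8,interpolation=cv2.INTER_CUBIC)
cv2.imwrite("pics/w6.png",a); np.savez("w6.npz",img=I,E=W["extrinsics"],f=W["vertical_fov"],cx=W["cx"],cy=W["cy"])
E
```

```text
11.1 [585.73119697 -97.86804029 186.2814683 ] 0.998133575287348
0.79 [238.0, 156.8, 309.8, 237.4] (array([582.2, -54.8]), array([-3. ,  0.8,  3.3, -0.6]))
0.36 [512.3, 0.0, 596.4, 64.5] (array([ 719.1, -290.7]), array([-13.2, -14.8,  11.7,  20. ]))
hook 0.79 [413.5, 153.6, 453.5, 245.5]
```

View pics/w6.png

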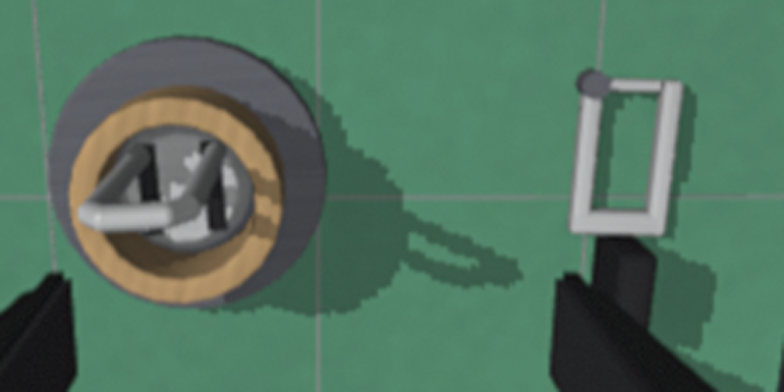

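```bash
python3 - <<'E'
from h import *
d=np.load("w6.npz"); W=dict(extrinsics=d["E"],vertical_fov=float(d["f"]),cx=float(d["cx"]),cy=float(d["cy"]))
g=lambda x,y,z:at(W,210+x/2.8,130+y/2.8,z)[:2].round(1)
n=["bl","br","fr","fl(hinge)","inner bl","inner br"]
for k,q in zip(n,[(570,234),(665,234),(682,82),(588,82),(592,212),(652,212)]): print(k,g(*q,11))
print("slots",[g(*q,27).tolist() for q in [(143,147),(150,205),(212,145),(220,228)]])
print("bar",g(92,213,103),g(185,211,103)," feet",g(140,152,27),g(213,150,27))
for i in range(3):
    W=read_camera("wrist"); s=state(); print(s["eef_pos"].round(1),[np.round(r["box"],1) for r in cut_out("hook",W)][:1])
# hook contour min area rect of bright part
r=cut_out("hook",W)[0]["region"]; gch=(W["img"].min(2)>120)&r; c=np.argwhere(gch)[:,::-1]; X=np.array([at(W,u,v,11)[:2] for u,v in c],np.float32); print(cv2.minAreaRect(X))
E
```

```text
bl [ 559.3 -192.4]
br [ 559.3 -227.2]
fr [ 615.  -227.5]
fl(hinge) [ 615.  -194.6]
inner bl [ 567.7 -199.8]
inner br [ 567.7 -221.6]
slots [[595.2, -40.8], [574.8, -42.2], [595.8, -64.2], [566.5, -66.1]]
bar [593.9 -41. ] [594.4 -65.2]  feet [593.4 -39.7] [594.1 -64.5]
[586.  -97.6 186.5] [array([415.1, 154.4, 456.6, 244.3])]
[586.2 -97.8 186.8] [array([411.8, 151.5, 456.5, 245.9])]
[586.2 -98.  187.1] [array([413.8, 156.2, 458.2, 245.3])]
((588.2422485351562, -209.2195587158203), (35.09840774536133, 55.89809036254883), 88.73698425292969)
```

>>> {"method": "jog_arm", "body": {"motion": [[[-15, 40, 0], 0], [[-30, 80, 20], 0], [[-43, 112, 60], 0], [[-43, 112, 85], 0], [[-43, 112, 90], 0]]}}

```text
t: 12.05
eef_pos: [541.8, -210.7, 94.7]
tcp_rot: [-3.14, 0.004, -0.002]
ft_force: [1.1, 0.4, 0.4]
opening: 1.0
grip_force: 0.0
```

>>> {"method": "jog_arm", "body": {"motion": [[[0, 0, 0], 0], [[0, 0, 0], 0], [[0, 0, 0], 0]]}}

```text
t: 12.35
eef_pos: [544.1, -209.9, 98.8]
tcp_rot: [3.14, -0.002, 0.001]
ft_force: [0.3, 0.1, 1.1]
opening: 1.001
grip_force: 0.0
```

```bash
python3 - <<'E'
from h import *
for i in range(2):
    W=read_camera("wrist"); s=state(); print(s["t"],s["eef_pos"].round(1),s["tcp_rot"].round(3),[np.round(r["box"],1) for r in cut_out("hook",W)][:1])
r=cut_out("hook",W)[0]["region"]; gch=(W["img"].min(2)>120)&r; c=np.argwhere(gch)[:,::-1]; X=np.array([at(W,u,v,11)[:2] for u,v in c],np.float32); print(cv2.minAreaRect(X),len(c))
k=(W["img"].max(2)<70)&r; c=np.argwhere(k)[:,::-1]; X=np.array([at(W,u,v,35)[:2] for u,v in c]); print(X.min(0),X.max(0),len(c))
cv2.imwrite("pics/w7.png",W["img"])
E
```

```text
12.4 [ 544.  -210.    98.6] [ 3.141e+00 -2.000e-03  1.000e-03] [array([294.9, 111.2, 349.1, 249.1])]
12.5 [ 543.7 -210.    98.2] [ 3.141e+00 -1.000e-03  1.000e-03] [array([297.3, 110.1, 350.1, 248.2])]
((587.6605224609375, -210.04934692382812), (33.856136322021484, 56.068851470947266), 88.81089782714844) 1813
[ 528.06083472 -216.29099369] [ 564.82235296 -202.77995692] 1030
```

>>> {"method": "jog_arm", "body": {"motion": [[[-1, 0, 25], 0], [[-1, 0, 45], 0], [[-1, 0, 60], 0], [[-1, 0, 67], 0], [[-1, 0, 67], 0]]}}

```text
t: 13.1
eef_pos: [542.1, -210.2, 29.8]
tcp_rot: [-3.141, 0.001, -0.0]
ft_force: [0.8, 0.0, 0.4]
opening: 0.997
grip_force: 0.0
```

>>> {"method": "jog_arm", "body": {"motion": [[[0, 0, 0], 0], [[0, 0, 0], 0]]}}

```text
t: 13.3
eef_pos: [542.6, -210.5, 31.2]
tcp_rot: [3.141, -0.001, -0.0]
ft_force: [-0.4, -0.4, 0.1]
opening: 0.998
grip_force: 0.0
```

>>> {"method": "jog_arm", "body": {"motion": [[[0, 0, 0], 0], [[0, 0, 0], 0], [[0, 0, 0], 0], [[0, 0, 0], 0], [[0, 0, 0], 0]], "grip": 1}}

```text
t: 13.8
eef_pos: [542.3, -210.3, 30.4]
tcp_rot: [3.142, -0.0, -0.0]
ft_force: [-0.0, 0.2, 1.2]
opening: 0.64
grip_force: 0.0
```

>>> {"method": "jog_arm", "body": {"motion": [[[0, 0, 0], 0], [[0, 0, 0], 0], [[0, 0, 0], 0]]}}

```text
t: 14.1
eef_pos: [542.2, -210.3, 30.3]
tcp_rot: [3.142, 0.0, -0.0]
ft_force: [1.0, 0.0, -0.2]
opening: 0.384
grip_force: 0.0
```

```bash
python3 - <<'E'
from h import *
for i in range(3):
    W=read_camera("wrist"); s=state(); print(s["t"],s["eef_pos"].round(1),s["opening"],s["grip_force"],[np.round(r["box"],1) for r in cut_out("hook",W)][:1])
r=cut_out("hook",W)[0]["region"]; gch=(W["img"].min(2)>120)&r; c=np.argwhere(gch)[:,::-1]; X=np.array([at(W,u,v,11)[:2] for u,v in c],np.float32); print(cv2.minAreaRect(X),len(c))
E
```

```text
14.15 [ 542.3 -210.3   30.3] 0.34490526047541936 0.0 [array([284.5, 104.4, 358.1, 275.1])]
14.25 [ 542.3 -210.3   30.3] 0.25554348400434834 0.0 [array([284.3, 103.1, 358. , 273.4])]
14.35 [ 542.3 -210.3   30.4] 0.17404185843842646 0.0 [array([284.4, 104.7, 360.6, 274.4])]
((587.658935546875, -210.02024841308594), (33.76964569091797, 55.72795104980469), 88.556884765625) 3331
```

>>> {"method": "jog_arm", "body": {"motion": [[[0, 0, 0], 0], [[0, 0, 0], 0], [[0, 0, 0], 0], [[0, 0, 0], 0]]}}

```text
t: 14.85
eef_pos: [542.3, -210.3, 30.3]
tcp_rot: [3.142, -0.0, -0.0]
ft_force: [-0.4, -0.0, 0.9]
opening: 0.147
grip_force: 30.0
```

>>> {"method": "jog_arm", "body": {"motion": [[[0, 0, -20], 0], [[0, 0, -50], 0], [[-20, -10, -65], 0], [[-42, -50, -65], 0], [[-42, -90, -65], 0]]}}

```text
t: 15.35
eef_pos: [497.9, -119.7, 95.7]
tcp_rot: [-3.141, 0.001, -0.003]
ft_force: [0.4, -0.3, -2.0]
opening: 0.145
grip_force: 30.0
```

>>> {"method": "jog_arm", "body": {"motion": [[[0, -40, 0], 0], [[0, -70, 0], 0], [[0, -81, 0], 0], [[0, -81, 0], 0], [[0, -81, 0], 0]]}}

```text
t: 15.85
eef_pos: [500.5, -40.0, 95.3]
tcp_rot: [3.141, -0.0, -0.0]
ft_force: [0.3, -0.5, -1.7]
opening: 0.143
grip_force: 30.0
```

```bash
python3 - <<'E'
from h import *
for i in range(3):
    W=read_camera("wrist"); s=state(); print(s["t"],s["eef_pos"].round(1),s["tcp_rot"].round(3),s["opening"],s["grip_force"],s["ft_force"].round(1))
cv2.imwrite("pics/w8.png",cv2.resize(W["img"][60:320,200:460],None,fx=2.3,fy=2.3,interpolation=cv2.INTER_CUBIC)); np.savez("w8.npz",img=W["img"],E=W["extrinsics"],f=W["vertical_fov"],cx=W["cx"],cy=W["cy"])
E
```

```text
15.9 [500.5 -40.3  95.3] [ 3.141e+00 -0.000e+00 -1.000e-03] 0.14614693438390072 29.993313252925873 [ 0.3 -0.7 -1.4]
15.95 [500.5 -40.5  95.2] [ 3.141e+00 -0.000e+00 -1.000e-03] 0.14566057122484097 29.993275701999664 [-0.1  0.3 -1.8]
16.0 [500.4 -40.5  95.2] [ 3.141e+00  0.000e+00 -2.000e-03] 0.14686682514947821 29.993276596069336 [ 0.   0.7 -1.1]
```

View pics/w8.png

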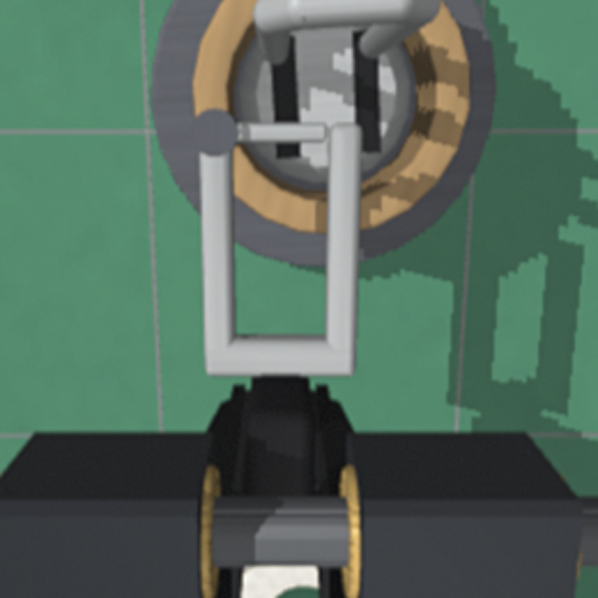

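The picture shows the hook held straight, with its gate between (215,130) and (345,130). The left (+y) leg is at about (275,40) in the crop, roughly in line with the mouth's centre at (280,130).

```bash
python3 - <<'E'
from h import *
d=np.load("w8.npz"); W=dict(extrinsics=d["E"],vertical_fov=float(d["f"]),cx=float(d["cx"]),cy=float(d["cy"]))
g=lambda x,y,z:at(W,200+x/2.3,60+y/2.3,z)[:2].round(1)
print("hook back",g(206,375,76),g(354,375,76),"front mid",g(217,130,76),g(346,130,76),"hinge",g(192,130,76))
print("leg top",g(257,25,100),g(290,25,100)," leg low",g(268,58,60),g(291,58,60),"slot top z27",g(283,60,27),g(287,155,27), g(367,40,27),g(372,150,27))
print("right leg",g(362,45,75),g(385,50,75))
E
```

```text
hook back [517.9 -23.4] [517.8 -57.4] front mid [572.4 -27.1] [572.4 -54.4] hinge [572.4 -21.8]
leg top [590.4 -36.4] [590.4 -42.1]  leg low [588.  -37.7] [588.  -42.9] slot top z27 [590.  -41.3] [565.1 -42.4] [595.1 -63.7] [566.5 -65.9]
right leg [589.4 -57.4] [588.5 -62.2]
```

>>> {"method": "jog_arm", "body": {"motion": [[[0, -1.5, 8], 0], [[0, -1.5, 16], 0], [[4, -1.5, 19], 0], [[9, -1.5, 19], 0], [[12, -1.5, 19], 0]]}}

```text
t: 16.5
eef_pos: [513.0, -37.9, 76.2]
tcp_rot: [3.141, -0.0, -0.0]
ft_force: [-0.3, -0.4, -1.8]
opening: 0.145
grip_force: 30.0
```

>>> {"method": "jog_arm", "body": {"motion": [[[3, 0, 0], 0], [[6, 0, 0], 0], [[9, 0, 0], 0], [[12, 0, 0], 0], [[15, 0, 0], 0]]}}

```text
t: 17.0
eef_pos: [527.2, -37.7, 76.3]
tcp_rot: [-3.142, 0.001, -0.0]
ft_force: [-3.5, 1.1, -1.0]
opening: 0.142
grip_force: 30.0
```

>>> {"method": "jog_arm", "body": {"motion": [[[4, 0, 0], 0], [[8, 0, 0], 0], [[12, 0, 0], 0], [[15, 0, 0], 0], [[18, 0, 0], 0]]}}

```text
t: 17.5
eef_pos: [546.1, -38.0, 76.5]
tcp_rot: [3.141, -0.001, -0.0]
ft_force: [0.1, 0.7, -2.0]
opening: 0.145
grip_force: 30.0
```

>>> {"method": "jog_arm", "body": {"motion": [[[3, 0, 0], 0], [[6, 0, 0], 0], [[9, 0, 0], 0], [[11, 0, 0], 0], [[12, 0, 0], 0]]}}

```text
t: 18.0
eef_pos: [557.5, -37.9, 76.3]
tcp_rot: [3.141, -0.0, -0.0]
ft_force: [0.4, 0.1, -1.6]
opening: 0.145
grip_force: 30.0
```

>>> {"method": "jog_arm", "body": {"motion": [[[1.5, 0, 0], 0], [[3, 0, 0], 0], [[4.5, 0, 0], 0], [[5.5, 0, 0], 0], [[6, 0, 0], 0]]}}

```text
t: 18.5
eef_pos: [563.4, -37.8, 76.3]
tcp_rot: [3.141, -0.0, -0.0]
ft_force: [-0.5, -0.3, -1.1]
opening: 0.15
grip_force: 30.0
```

```bash
python3 - <<'E'
from h import *
for i in range(2):
    s=state(); print(s["eef_pos"].round(2),s["ft_force"].round(1)); W=read_camera("wrist")
g=W["img"]; np.savez("w9.npz",img=g,E=W["extrinsics"],f=W["vertical_fov"],cx=W["cx"],cy=W["cy"])
cv2.imwrite("pics/w9.png",g)
E
```

```text
[563.39 -37.83  76.33] [-0.5 -0.3 -1.1]
[563.4  -37.81  76.31] [ 0.4 -0.6 -0.8]
```

Now I feel for the back wall in small steps.

>>> {"method": "jog_arm", "body": {"motion": [[[0.5, 0, 0], 0], [[1, 0, 0], 0], [[1.5, 0, 0], 0], [[2, 0, 0], 0]]}}

```text
t: 19.0
eef_pos: [564.0, -37.7, 76.1]
tcp_rot: [-3.141, 0.003, -0.0]
ft_force: [-7.7, -1.1, 2.1]
opening: 0.145
grip_force: 30.0
```

>>> {"method": "jog_arm", "body": {"motion": [[[0.4, 0, 0], 0], [[0.8, 0, 0], 0]]}}

```text
t: 19.2
eef_pos: [564.2, -37.7, 76.0]
tcp_rot: [-3.141, 0.005, -0.0]
ft_force: [-12.0, -1.5, 4.1]
opening: 0.143
grip_force: 30.0
```

>>> {"method": "jog_arm", "body": {"motion": [[[-5, 0, 0], 0], [[-13, 0, 0], 0], [[-21, 0, 0], 0], [[-29, 0, 0], 0], [[-34, 0, 0], 0]]}}

```text
t: 19.7
eef_pos: [531.3, -37.8, 76.4]
tcp_rot: [3.142, 0.0, -0.0]
ft_force: [0.7, 1.1, -1.7]
opening: 0.145
grip_force: 30.0
```

>>> {"method": "jog_arm", "body": {"motion": [[[0, 0, 0], 0], [[-0.7, 0, 0], 0], [[-1.4, 0, 0], 0], [[-2, 0, 0], 0], [[-2.5, 0, 0], 0]]}}

```text
t: 20.2
eef_pos: [529.7, -37.8, 76.3]
tcp_rot: [3.141, -0.0, -0.0]
ft_force: [-0.1, 0.1, -1.3]
opening: 0.146
grip_force: 30.0
```

>>> {"method": "jog_arm", "body": {"motion": [[[-0.6, 0, 0], 0], [[-1.2, 0, 0], 0], [[-1.8, 0, 0], 0], [[-2.4, 0, 0], 0], [[-3, 0, 0], 0]]}}

```text
t: 20.7
eef_pos: [526.6, -37.8, 76.4]
tcp_rot: [3.141, -0.0, -0.0]
ft_force: [0.0, 0.0, -0.8]
opening: 0.147
grip_force: 30.0
```

>>> {"method": "jog_arm", "body": {"motion": [[[-0.4, 0, 0], 0], [[-0.8, 0, 0], 0], [[-1.2, 0, 0], 0]]}}

```text
t: 21.0
eef_pos: [526.1, -37.9, 76.4]
tcp_rot: [3.141, -0.002, -0.0]
ft_force: [4.8, 0.5, -4.3]
opening: 0.144
grip_force: 30.0
```

The gate is holding: 4.8 N at the expected place. I'll build up to about 14 N.

>>> {"method": "jog_arm", "body": {"motion": [[[-0.5, 0, 0], 0], [[-1, 0, 0], 0], [[-1.5, 0, 0], 0], [[-1.5, 0, 0], 0]]}}

```text
t: 21.4
eef_pos: [525.8, -38.0, 76.6]
tcp_rot: [3.141, -0.004, -0.0]
ft_force: [11.1, 1.2, -5.6]
opening: 0.146
grip_force: 30.0
```

>>> {"method": "jog_arm", "body": {"motion": [[[-0.3, 0, 0], 0], [[-0.5, 0, 0], 0], [[-0.5, 0, 0], 0], [[-0.5, 0, 0], 0], [[-0.5, 0, 0], 0]]}}

```text
t: 21.9
eef_pos: [525.6, -38.0, 76.6]
tcp_rot: [3.141, -0.005, -0.0]
ft_force: [12.0, 2.2, -6.8]
opening: 0.144
grip_force: 30.0
```

>>> {"method": "jog_arm", "body": {"motion": [[[0, 0, 0], 0], [[0, 0, 0], 0], [[0, 0, 0], 0], [[0, 0, 0], 0], [[0, 0, 0], 0]]}}

```text
t: 22.4
eef_pos: [525.7, -38.0, 76.7]
tcp_rot: [3.141, -0.005, -0.0]
ft_force: [12.3, 1.1, -7.2]
opening: 0.147
grip_force: 30.0
```

>>> {"method": "jog_arm", "body": {"motion": [[[0, 0, 0], 0], [[0, 0, 0], 0], [[2, 0, 0], 0], [[6, 0, 0], 0], [[13, 0, 0], 0]]}}

```text
t: 22.9
eef_pos: [536.1, -37.8, 76.2]
tcp_rot: [-3.141, 0.001, -0.0]
ft_force: [-0.0, 0.5, -1.8]
opening: 0.144
grip_force: 30.0
```

>>> {"method": "jog_arm", "body": {"motion": [[[7, 0, 0], 0], [[14, 0, 0], 0], [[20, 0, 0], 0], [[24, 0, 0], 0], [[25, 0, 0], 0]]}}

```text
t: 23.4
eef_pos: [561.8, -37.8, 76.2]
tcp_rot: [3.142, -0.0, -0.0]
ft_force: [-0.7, -0.4, -1.8]
opening: 0.142
grip_force: 30.0
```

>>> {"method": "jog_arm", "body": {"motion": [[[0.7, 0, 0], 0], [[1.4, 0, 0], 0], [[2, 0, 0], 0], [[2.5, 0, 0], 0], [[3, 0, 0], 0]]}}

```text
t: 23.9
eef_pos: [563.8, -37.8, 76.3]
tcp_rot: [-3.142, 0.001, -0.0]
ft_force: [-4.3, -0.5, 1.0]
opening: 0.148
grip_force: 30.0
```

Fully on. I relax slightly and lower the hook onto the roll.

>>> {"method": "jog_arm", "body": {"motion": [[[-0.5, 0, 0], 0], [[-0.7, 0, 1], 0], [[-0.7, 0, 2], 0], [[-0.7, 0, 3], 0], [[-0.7, 0, 3], 0]]}}

```text
t: 24.4
eef_pos: [563.7, -37.8, 73.1]
tcp_rot: [3.142, 0.0, -0.0]
ft_force: [-1.1, -0.4, -2.5]
opening: 0.144
grip_force: 30.0
```

>>> {"method": "jog_arm", "body": {"motion": [[[0, 0, 0.4], 0], [[0, 0, 0.8], 0], [[0, 0, 0.8], 0]]}}

```text
t: 24.7
eef_pos: [563.7, -37.8, 72.5]
tcp_rot: [3.142, 0.0, -0.0]
ft_force: [-2.1, -0.4, -2.3]
opening: 0.144
grip_force: 30.0
```

>>> {"method": "jog_arm", "body": {"motion": [[[0, 0, 0.4], 0], [[0, 0, 0.8], 0], [[0, 0, 0.8], 0]]}}

```text
t: 25.0
eef_pos: [563.7, -37.8, 72.3]
tcp_rot: [3.141, -0.0, -0.0]
ft_force: [-3.3, 0.7, 8.2]
opening: 0.143
grip_force: 30.0
```

>>> {"method": "jog_arm", "body": {"motion": [[[0, 0, 0], 0], [[0, 0, 0], 0], [[0, 0, 0], 0], [[0, 0, 0], 0], [[0, 0, 0], 0]], "grip": 0.5}}

```text
t: 25.5
eef_pos: [563.8, -37.8, 71.7]
tcp_rot: [3.141, -0.0, -0.0]
ft_force: [0.3, -0.0, -0.6]
opening: 0.481
grip_force: 0.0
```

>>> {"method": "jog_arm", "body": {"motion": [[[0, 0, -10], 0], [[0, 0, -30], 0], [[0, 0, -60], 0], [[0, 0, -100], 0], [[0, 0, -130], 0]]}}

```text
t: 26.0
eef_pos: [563.8, -37.8, 204.6]
tcp_rot: [3.141, -0.002, -0.0]
ft_force: [0.4, 0.1, -0.4]
opening: 0.499
grip_force: 0.0
```

>>> {"method": "jog_arm", "body": {"motion": [[[0, 0, 0], 0], [[0, 0, 0], 0], [[0, 0, 0], 0]]}}

```text
t: 26.3
eef_pos: [563.2, -37.7, 201.0]
tcp_rot: [-3.141, 0.001, -0.0]
ft_force: [-0.1, -0.0, 0.6]
opening: 0.502
grip_force: 0.0
```

```bash
python3 - <<'E'
from h import *
for i in range(2):
    W=read_camera("wrist"); s=state(); print(s["t"],s["eef_pos"].round(1))
    for k in ("hook","roll"):
        for r in cut_out(k,W)[:1]: print(k,r["p"],r["box"],fitcyl(W,r["box"],35,15,45,[582,-53]) if k=="roll" else "")
# expected hook projections: origin (563.2,-38,45.5)
print([np.round(proj(W,(563.2+x,-38+y,45.5+8))) .tolist() for x,y in [(18,17.5),(18,-17.5),(73,17.5),(73,-17.5)]], np.round(proj(W,(546,-38,77))))
r=cut_out("hook",W)[0]["region"]; c=np.argwhere((W["img"].min(2)>120)&r)[:,::-1]; X=np.array([at(W,u,v,53.5)[:2] for u,v in c],np.float32); print(cv2.minAreaRect(X),len(c))
E
```

```text
26.35 [563.2 -37.7 200.8]
hook 0.79 [301.6, 107.2, 345.8, 217.2] 
roll 0.81 [304.8, 134.8, 374.7, 212.1] (array([579.8, -54.6]), array([-2.6,  0.6,  2.6, -0.4]))
26.5 [563.5 -37.8 200.9]
hook 0.61 [301.0, 109.3, 343.9, 215.1] 
roll 0.91 [302.7, 134.2, 372.6, 211.5] (array([580.5, -52.7]), array([-2.6,  0.5,  2.6, -0.4]))
[[303.0, 176.0], [341.0, 176.0], [302.0, 113.0], [342.0, 113.0]] [322. 221.]
((608.975830078125, -37.23194885253906), (55.263484954833984, 33.487342834472656), 0.9070168137550354) 959
```

```bash
python3 -c "
from cell import job_done; print(job_done())"
```

```text
the job is handed in; nothing more can be done
None
```

The job is handed in at about 26.5 s: by the last measurements the roll is home on the base, the hook held shut under a tug of about 12–14 N for a second, and it was pushed fully on and let go lying on the roll; no verdict was returned.

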